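Park the hand planes by length

TASK

Class is over: park the four wooden hand planes on the parking board in order of length, the longest in the lane next to the red strip and each shorter one in the next lane. Put each plane sole down on the middle of its lane and in line with it (either end may lead), set down rather than dropped, and leave the glue bottle and sanding block as they are.

Things in the scene. Friction and masses are not known exactly. Their poses are not given: they have to be found in the camera images.
- plane_long: Wooden hand plane, reddish-brown body, light wedge: a block 150 mm long (its x axis), 38 mm wide (y), 45 mm high, sole down, loose, at most 0.45 kg. Origin: centre of the sole (underside); z up. A steel iron and wedge, 26 mm wide at most (narrower than the block), stand up near the middle to 67 mm above the sole, and a 16 mm thick horn at the +x end to 63 mm; the flat sides can be gripped across the 38 mm at mid-length.
- plane_medium: Wooden hand plane, orange-tan body, dark wedge: a block 125 mm long (its x axis), 38 mm wide (y), 45 mm high, sole down, loose, at most 0.45 kg. Origin: centre of the sole (underside); z up. A steel iron and wedge, 26 mm wide at most (narrower than the block), stand up near the middle to 67 mm above the sole, and a 16 mm thick horn at the +x end to 63 mm; the flat sides can be gripped across the 38 mm at mid-length.
- plane_short: Wooden hand plane, dark walnut body, light wedge: a block 100 mm long (its x axis), 38 mm wide (y), 45 mm high, sole down, loose, at most 0.45 kg. Origin: centre of the sole (underside); z up. A steel iron and wedge, 26 mm wide at most (narrower than the block), stand up near the middle to 67 mm above the sole, and a 16 mm thick horn at the +x end to 63 mm; the flat sides can be gripped across the 38 mm at mid-length.
- plane_mini: Wooden hand plane, pale beech body, dark wedge: a block 75 mm long (its x axis), 38 mm wide (y), 45 mm high, sole down, loose, at most 0.45 kg. Origin: centre of the sole (underside); z up. A steel iron and wedge, 26 mm wide at most (narrower than the block), stand up near the middle to 67 mm above the sole, and a 16 mm thick horn at the +x end to 63 mm; the flat sides can be gripped across the 38 mm at mid-length.
- lane_1: Dark green felt lane inlaid in a fixed plywood board (200 x 396 mm, top 10 mm above the bench): 170 mm long (its x axis) and 48 mm wide (y). Origin: centre of the lane, on the board's top surface. Lanes 1 to 4 lie side by side in that order, 88 mm apart, parallel; all are alike and flush with the board.
- lane_2: Lane 2 of the same board, exactly like lane_1, 88 mm from it.
- lane_3: Lane 3 of the same board, exactly like lane_1, 176 mm from it.
- lane_4: Lane 4 of the same board, exactly like lane_1, 264 mm from it.
- red_strip: Low red strip fixed on the board along one of its two ends, beside either lane_1 or lane_4 (53 mm from that lane's centre line); 190 x 16 mm, 6 mm high. Origin: centre of its underside, on the board's top. It marks the end for the longest plane. The other end carries a like strip of bare metal.
- glue: Bystander: white glue bottle with yellow cap, 54 mm across, 150 mm tall, standing beyond the work. Origin: centre of its underside.
- sanding_block: Bystander: cork sanding block 70 x 45 x 30 mm, lying beyond the planes. Origin: centre of its underside.
There are look-alikes about, which are no part of the job. Leave any purple look-alike of the plane_long alone.

How it is judged:
At the end, for the whole second after the job is handed in: From the red strip, the lanes hold the long, medium, short and mini plane; each centred on its lane within 12 mm, in line with it within 0.17 rad (either way round), flat on the board (height within 5 mm, tilt below 0.1 rad), released and at rest (((horizontal distance between red_strip and lane_1 below 0.09 m and horizontal distance between plane_long and lane_1 below 0.012 m and angle between the x axis of plane_long and the x axis of lane_1, either way round below 0.17 rad and horizontal distance between plane_medium and lane_2 below 0.012 m and angle between the x axis of plane_medium and the x axis of lane_2, either way round below 0.17 rad and horizontal distance between plane_short and lane_3 below 0.012 m and angle between the x axis of plane_short and the x axis of lane_3, either way round below 0.17 rad and horizontal distance between plane_mini and lane_4 below 0.012 m and angle between the x axis of plane_mini and the x axis of lane_4, either way round below 0.17 rad) or (horizontal distance between red_strip and lane_4 below 0.09 m and horizontal distance between plane_long and lane_4 below 0.012 m and angle between the x axis of plane_long and the x axis of lane_4, either way round below 0.17 rad and horizontal distance between plane_medium and lane_3 below 0.012 m and angle between the x axis of plane_medium and the x axis of lane_3, either way round below 0.17 rad and horizontal distance between plane_short and lane_2 below 0.012 m and angle between the x axis of plane_short and the x axis of lane_2, either way round below 0.17 rad and horizontal distance between plane_mini and lane_1 below 0.012 m and angle between the x axis of plane_mini and the x axis of lane_1, either way round below 0.17 rad)) and height (world z) of plane_long between 0.005 and 0.015 m and angle between each of plane_long, plane_medium, plane_short, plane_mini's own z axis and vertical below 0.1 rad and linear speed of each of plane_long, plane_medium, plane_short, plane_mini below 0.02 m/s and angular speed of each of plane_long, plane_medium, plane_short, plane_mini below 0.2 rad/s and height (world z) of plane_medium between 0.005 and 0.015 m and height (world z) of plane_short between 0.005 and 0.015 m and height (world z) of plane_mini between 0.005 and 0.015 m); the robot touches nothing.
It fails at once if the glue is pushed more than 20 mm or knocked over (distance of glue from where it was at the start of the episode above 0.02 m or angle between glue's own z axis and vertical above 0.3 rad).
It fails at once if the sanding block is pushed more than 20 mm or knocked over (distance of sanding_block from where it was at the start of the episode above 0.02 m or angle between sanding_block's own z axis and vertical above 0.3 rad).
It fails at once if a plane comes down faster than 0.7 m/s (dropped from more than about 25 mm) ((height (world z) of plane_long below 0.03 m and linear speed of plane_long above 0.7 m/s) or (height (world z) of plane_medium below 0.03 m and linear speed of plane_medium above 0.7 m/s) or (height (world z) of plane_short below 0.03 m and linear speed of plane_short above 0.7 m/s) or (height (world z) of plane_mini below 0.03 m and linear speed of plane_mini above 0.7 m/s)).
It also fails if it takes over 118 s, if anything falls off the work surface, if the arm or the gripper's body presses on something with over 40 N, if the wrist force passes 120 N, or if a joint passes its speed limit or range.

ROBOT

A 6-joint arm with a two-finger parallel gripper is mounted at the origin on the work surface. World frame = base frame: x ahead of the robot, y to its left, z up, the work surface at z = 0. Lengths are in m, angles in rad, forces in N, time in s.
With the tool pointing down it reaches from about 0.3 to 0.775 m from the base axis. Payload 14.6 kg.
Tool frame: the origin (TCP) lies at the very end of the fingers, on their centre line; the grasp point (between the pads) lies 19 mm behind it; z points along the fingers, y is the direction in which the jaws open and shut (so a half turn about z gives the same grasp; the last joint's range is limited). The gripper opens to 85 mm and grips with 20 to 120 N. Pads are 22 mm wide; open, the fingers measure 114 mm over their backs; the gripper's body (76 mm by 85 mm) begins 54 mm behind the grasp point. The pads swing forward as they close: fully open they stand 13 mm farther back than shut.
Start: joints at [1.194, 0.3, 1.521, -0, 1.321, -0.067], TCP at [0.168, 0.524, 0.202] pointing down, gripper open.
Joint ranges: [-3.03, 3.03], [-0.79, 2.21], [0.23, 2.52], [-1.04, 4.18], [0, 3.07], [-2.55, 2.55]. Speed limits (rad/s): [2.22, 2.22, 2.57, 3.14, 3.14, 3.14].

INTERFACE

Orientations are given as a 3x3 rotation matrix whose columns are the frame's x, y, z axes.
In Python, from cell import manip gives the robot as it stands.
- The arm moves only by the shell command python3 -m crank 'ROWS' [FORCE]. ROWS is JSON, a list of rows, each an object with "xyz": the shift along the tool's x, y, z each as a share of 30 cm, from -1 to 1, a list of three; "rot": the turn, a rotation vector about the tool's x, y, z each as a share of 1.5 rad, from -1 to 1, a list of three; "gripper": the opening, from 0 (shut) to 1 (fully open). In form: [{"xyz": [dx, dy, dz], "rot": [rx, ry, rz], "gripper": gripper}, ...]. A call has 1 to 10 rows; each row is the pose to reach, as a shift and turn from the pose measured when the call began, along the tool's axes at that moment; what a row does not reach only later rows make up. A row lasts 1/8 s, in which the tool goes at most 62.5 mm and 10.7 degrees, less where a joint would pass 70% of its speed; a pose out of reach is approached as far as the arm can. A call with a number of a shift or a turn outside -1 to 1 is refused whole. A call with a gripper value outside its range is refused whole. The fingers move at their own pace and stop on an object; FORCE is the grip in N (left out, the last holds). Time passes only in rows, so rows that repeat a pose let the fingers close. It gives the time, the measured TCP pose, the force and the opening at its end, in the units of the state.
- manip.read_state(): the state, without advancing time (a new reading comes with each control period).
- manip.grab_frame(name): name is "scene" or "side" or "wrist"; returns a dict with "color" (384x512x3 uint8, red, green, blue), "mtx" (3x3 intrinsics, pixels), "distortion" ([k1, k2, p1, p2, k3] as OpenCV has them; the pictures are not rectified), "world_from_camera" (4x4, takes a point from camera to world coordinates). Camera axes: x right, y down, z forward; pixel columns grow to the right and rows downward; lengths in m; the calibration is good to about 2 mm. A picture is of the moment at which its call begins. There is no depth.
- manip.hand_in(): hands the job in, once; it reports no verdict.
Trained networks look in the newest picture that a camera, given by its name, has taken for a name from the list of things; names that differ only in an ending like _2 or _b are one class to them, and where a whole thing is asked for, a point or a joint stands for the part that bears it (a point fixed in the world has none). Each returns a list of dicts, best first, with "conf" (0 to 1); they miss things now and then, are a little off and sometimes report something else, mostly with a low value. They report only what shows in the picture. A call takes as long as a camera call. They do not tell look-alikes from the thing itself.
- manip.boxes_of(camera, label): "xyz" ([x, y, z] in m, in the coordinates of the camera as it stood for that picture, good to about 4 mm: the middle of the surface that is visible of it).
- manip.mark_of(camera, label): "xyz" ([x, y, z] in m, in the coordinates of the camera as it stood for that picture, good to about 4 mm: a listed point, or the origin of a listed thing).
The state is a dict: "clock": time; "joints": joint angles; "joint_velocities": joint speeds; "tau": joint torques, N m; "ee_pos": TCP position; "tool_rot": TCP orientation; "ft_force": force on the tool from outside, world axes, zero at the start; "ft_torque": the same for the moment, N m; "finger_gap": finger opening in m.
Only numpy, scipy, OpenCV 4.12 (cv2) and the standard library are available. Lean on these libraries where they do the work, as an engineer would, in place of code of your own. Each camera call takes 0.05 s, during which the arm holds its last target.

## Working session

There is one attempt and no reset: what is moved stays moved. The work goes in short steps, Python scripts to look and compute and a shell command to move; the robot and the scene stay as the last step left them, time stands still between calls to the robot, and variables do not carry over. Pictures are saved under pics/ and viewed, and the job is handed in when it is done.

```bash
ls; mkdir -p pics; python3 - <<'E'
from cell import manip
import cv2
s=manip.read_state(); print({k:s[k] for k in ('clock','ee_pos','finger_gap','ft_force')}); print(s['tool_rot'])
for c in ('scene','side','wrist'):
    f=manip.grab_frame(c); cv2.imwrite(f'pics/{c}0.png',cv2.cvtColor(f['color'],cv2.COLOR_RGB2BGR))
    print(c,f['mtx'],f['distortion'],f['world_from_camera'])
E
```

```text
pics
{'clock': 0.0, 'ee_pos': array([0.16758608, 0.52356956, 0.2014257 ]), 'finger_gap': 0.08507635341999263, 'ft_force': array([-0.34000872, -0.24344278,  0.48168264])}
[[-9.52393429e-01  3.04871392e-01 -4.37373015e-04]
 [ 3.04871691e-01  9.52392844e-01 -1.05907216e-03]
 [ 9.36701245e-05 -1.14199602e-03 -9.99999344e-01]]
scene [[417.09319597   0.         253.95453079]
 [  0.         417.09319597 192.88559233]
 [  0.           0.           1.        ]] [-0.07220759  0.          0.          0.          0.        ] [[ 0.85443743  0.34550767 -0.38802208  1.13092385]
 [ 0.51954021 -0.57369356  0.63320903 -0.7540603 ]
 [-0.00382719 -0.74263056 -0.66969037  0.92873403]
 [ 0.          0.          0.          1.        ]]
side [[489.59657781   0.         261.85376772]
 [  0.         489.59657781 187.73641678]
 [  0.           0.           1.        ]] [-0.19658052  0.          0.          0.          0.        ] [[-0.48128009  0.50305431 -0.71784806  1.62296404]
 [ 0.87654131  0.28244882 -0.38974094  0.66181947]
 [ 0.00669448 -0.81679803 -0.57688488  0.87690422]
 [ 0.          0.          0.          1.        ]]
wrist [[316.16415778   0.         250.87503663]
 [  0.         316.16415778 189.39593519]
 [  0.           0.           1.        ]] [0.0005164 0.        0.        0.        0.       ] [[ 0.30464038  0.91563649  0.26230528  0.10053946]
 [ 0.95246608 -0.29239272 -0.08552699  0.54528246]
 [-0.00161548  0.27589186 -0.96118732  0.37350126]
 [ 0.          0.          0.          1.        ]]
```

View pics/scene0.png

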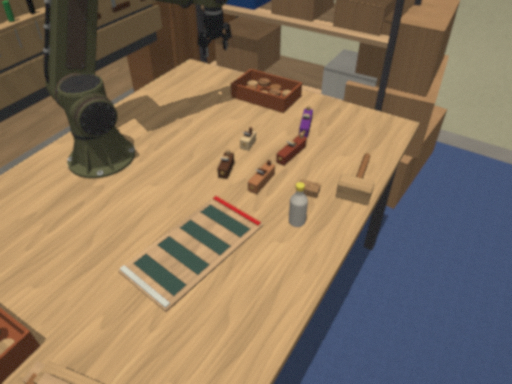

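View pics/side0.png

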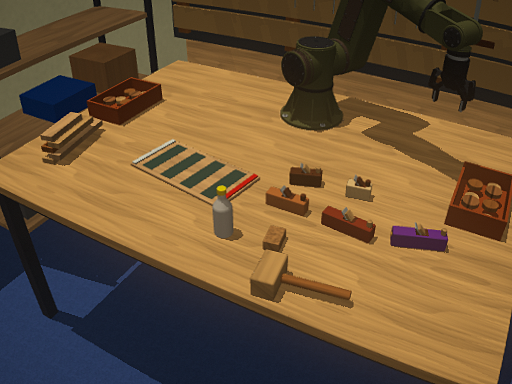

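View pics/wrist0.png

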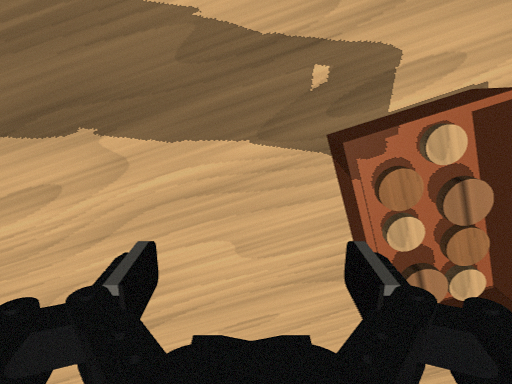

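The scene camera shows the reddish-brown long plane at (291,150), with the purple look-alike at (305,122). The medium plane is at (262,176), the walnut short at (226,164) and the mini at (248,138). The red strip is at (237,210), at the end of the board nearest the planes, and the glue is at (298,206). The side camera shows the same things: long (348,222), purple (419,238), medium (287,200), short (305,176), mini (359,187).

```bash
cat > h.py <<'E'
from cell import manip
import cv2, numpy as np
def grab(c,name=None):
    f=manip.grab_frame(c)
    if name: cv2.imwrite(f'pics/{name}.png',cv2.cvtColor(f['color'],cv2.COLOR_RGB2BGR))
    return f
def w(f,p):
    T=f['world_from_camera']; return T[:3,:3]@np.array(p)+T[:3,3]
def pix2plane(f,uv,z):
    uv=np.array(uv,float).reshape(-1,1,2)
    n=cv2.undistortPoints(uv,f['mtx'],np.array(f['distortion'])).reshape(-1,2)
    T=f['world_from_camera']; out=[]
    for a in n:
        d=T[:3,:3]@np.array([a[0],a[1],1]); o=T[:3,3]; out.append(o+d*(z-o[2])/d[2])
    return np.array(out)
def proj(f,P):
    T=np.linalg.inv(f['world_from_camera']); r,_=cv2.Rodrigues(T[:3,:3])
    return cv2.projectPoints(np.array(P,float).reshape(-1,1,3),r,T[:3,3],f['mtx'],np.array(f['distortion']))[0].reshape(-1,2)
E
python3 - <<'E'
from h import *
np.set_printoptions(precision=4,suppress=True)
for c in ('scene','side'):
    f=grab(c)
    for l in ('plane_long','plane_medium','plane_short','plane_mini','lane_1','red_strip','glue','sanding_block'):
        for d in manip.mark_of(c,l): print(c,l,round(d['conf'],2),w(f,d['xyz']),proj(f,w(f,d['xyz']))[0].round(),d.keys() if l=='glue' else '')
print(manip.read_state()['clock'])
for c,b in (('scene',(180,90,340,240)),('side',(240,150,460,290))):
    im=cv2.imread(f'pics/{c}0.png')[b[1]:b[3],b[0]:b[2]]
    k=min(800/im.shape[1],600/im.shape[0]); cv2.imwrite(f'pics/{c}0c.png',cv2.resize(im,None,fx=k,fy=k,interpolation=cv2.INTER_CUBIC)); print(k)
E
```

```text
scene plane_long 0.65 [0.5975 0.3749 0.0012] [290. 154.] 
scene plane_long 0.58 [0.566  0.5706 0.0026] [306. 127.] 
scene plane_medium 0.85 [0.5861 0.182  0.0053] [261. 181.] 
scene plane_short 0.64 [0.4429 0.1729 0.001 ] [225. 170.] 
scene plane_mini 0.64 [0.4279 0.3435 0.0008] [247. 145.] 
scene lane_1 0.88 [ 0.5812 -0.0354  0.0084] [224. 219.] 
scene lane_1 0.67 [ 0.5642 -0.2142  0.0087] [183. 256.] 
scene lane_1 0.63 [ 0.5674 -0.1247  0.008 ] [203. 236.] 
scene lane_1 0.62 [ 0.5437 -0.2988  0.0119] [158. 272.] 
scene red_strip 0.79 [0.5953 0.0125 0.0112] [236. 211.] 
scene red_strip 0.29 [ 0.5729 -0.1256  0.0095] [204. 237.] 
scene glue 0.81 [0.7759 0.0769 0.0013] [297. 222.] dict_keys(['xyz', 'conf'])
scene glue 0.15 [0.5955 0.0112 0.0109] [236. 211.] dict_keys(['xyz', 'conf'])
scene sanding_block 0.49 [0.7417 0.2193 0.0026] [307. 191.] 
side plane_long 0.73 [0.5595 0.5679 0.0014] [417. 244.] 
side plane_long 0.59 [0.5974 0.3732 0.002 ] [346. 230.] 
side plane_medium 0.95 [0.5824 0.1806 0.0038] [287. 206.] 
side plane_short 0.69 [0.4407 0.1754 0.001 ] [305. 182.] 
side plane_mini 0.92 [ 0.4258  0.345  -0.0043] [357. 197.] 
side plane_mini 0.49 [ 0.4416  0.1764 -0.0023] [305. 184.] 
side lane_1 0.94 [ 0.5797 -0.0385  0.0079] [224. 184.] 
side lane_1 0.86 [ 0.5583 -0.2146  0.0092] [183. 165.] 
side lane_1 0.66 [ 0.545  -0.2989  0.0102] [165. 157.] 
side lane_1 0.56 [ 0.5652 -0.1298  0.0112] [202. 173.] 
side red_strip 0.71 [0.5885 0.014  0.0112] [237. 189.] 
side glue 0.92 [0.7713 0.0735 0.0021] [221. 231.] dict_keys(['xyz', 'conf'])
side sanding_block 0.61 [0.739  0.2194 0.0026] [274. 242.] 
1.05
4.0
3.6363636363636362
```

View crops.

View pics/scene0c.png

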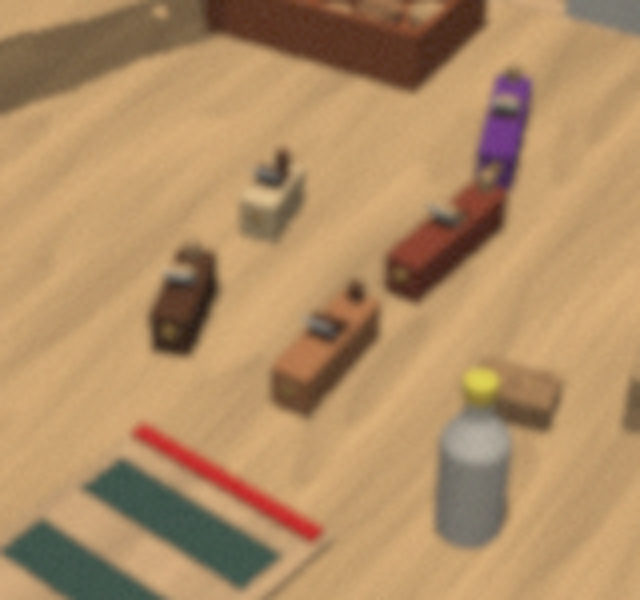

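View pics/side0c.png

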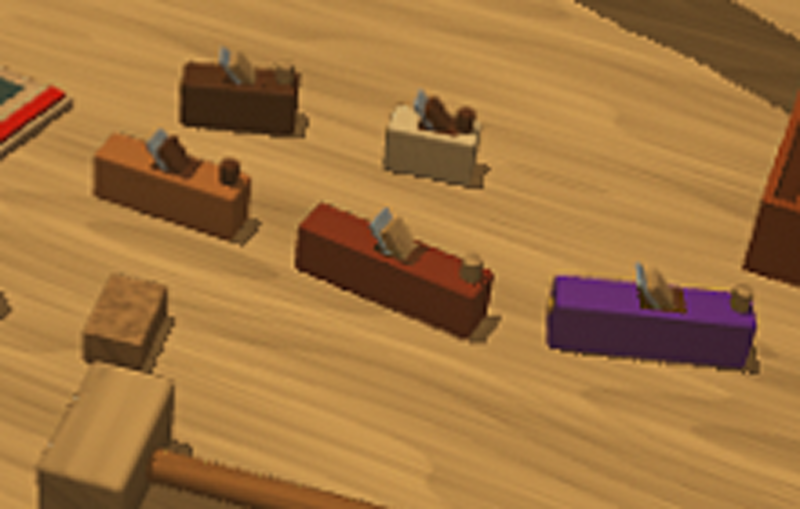

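Candidates for each plane, with scene pixels:
- **Long:** reddish-brown (291,150), not the purple one (305,122).
- **Medium:** orange-tan (262,176).
- **Short:** walnut (226,164).
- **Mini:** beech (248,138).

The crops confirm the colours: the long plane has a red-brown body and light wedge. The lane at (224,219) is the one next to the red strip. Next I'll work out the headings.

```bash
python3 - <<'E'
from h import *
np.set_printoptions(precision=4,suppress=True)
f=grab('side'); g=grab('scene')
def sc(p): return np.array(p)/3.63636+np.array([240,150])
B={'long':[((297,268),(470,337))],'medium':[((95,193),(247,236))],'short':[((183,126),(296,134))],'mini':[((387,170),(474,183))]}
T={'long':((318,204),(490,272),(297,240),(466,308)),'medium':((122,133),(248,178),(95,162),(246,207)),'short':((183,64),(299,70),(181,94),(297,102)),'mini':((400,103),(479,123),(387,140),(478,155))}
for n in B:
    a=pix2plane(f,[sc(p) for p in B[n][0]],0); d=a[1]-a[0]; print(n,'base len',np.linalg.norm(d),'ang',np.arctan2(d[1],d[0]))
    t=pix2plane(f,[sc(p) for p in T[n]],0.045); 
    for i in (0,2):
        d=t[i+1]-t[i]; print('   top len',np.linalg.norm(d),'ang',np.arctan2(d[1],d[0]),'ctr',t.mean(0)[:2])
# lanes fit
S=np.array([[.5812,-.0354],[.5674,-.1247],[.5642,-.2142],[.5437,-.2988]]);D=np.array([[.5797,-.0385],[.5652,-.1298],[.5583,-.2146],[.545,-.2989]])
M=(S+D)/2; c=M.mean(0); k=np.array([1.5,.5,-.5,-1.5])
v=(k[:,None]*(M-c)).sum(0); print('dir',np.arctan2(v[1],v[0]),'spacing',np.linalg.norm(v)/5); v/=np.linalg.norm(v)
print(c+0.088*k[:,None]*v)
print(M)
for c_,fr in(('scene',g),('side',f)):
    im=cv2.imread(f'pics/{c_}0.png'); im=cv2.resize(im,None,fx=1.5,fy=1.5,interpolation=cv2.INTER_CUBIC)
    u=np.array([v[1],-v[0]])
    for kk in k:
        cc=c+0.088*kk*v
        q=[np.r_[cc+a*.085*u+b*.024*v,.01] for a,b in((1,1),(1,-1),(-1,-1),(-1,1))]
        cv2.polylines(im,[(proj(fr,q)*1.5).astype(int)],True,(0,255,255),1)
    cv2.imwrite(f'pics/{c_}_lanes.png',im)
E
```

```text
long base len 0.14680140654775461 ang 1.4877570512829847
   top len 0.14559619098401677 ang 1.4699862337622447 ctr [0.6075 0.3763]
   top len 0.13962887894399345 ang 1.475048580354621 ctr [0.6075 0.3763]
medium base len 0.13264136638405213 ang 1.6389824848385781
   top len 0.11526350905035927 ang 1.5189496368172863 ctr [0.5889 0.1882]
   top len 0.12949183007101736 ang 1.6095816250212516 ctr [0.5889 0.1882]
short base len 0.09747850369352756 ang 1.9592048013264998
   top len 0.09993919705495458 ang 1.9907730419856708 ctr [0.4501 0.1798]
   top len 0.09743188801722809 ang 1.9607302417037271 ctr [0.4501 0.1798]
mini base len 0.07329875069696563 ang 1.826951295216786
   top len 0.06863666391677614 ang 1.640167213215718 ctr [0.435  0.3507]
   top len 0.07462143028384648 ang 1.7971186002607522 ctr [0.435  0.3507]
dir 1.4416570843148049 spacing 0.0880179155058787
[[ 0.5801 -0.0385]
 [ 0.5688 -0.1257]
 [ 0.5574 -0.213 ]
 [ 0.5461 -0.3003]]
[[ 0.5805 -0.0369]
 [ 0.5663 -0.1273]
 [ 0.5613 -0.2144]
 [ 0.5444 -0.2989]]
```

View pics/scene_lanes.png

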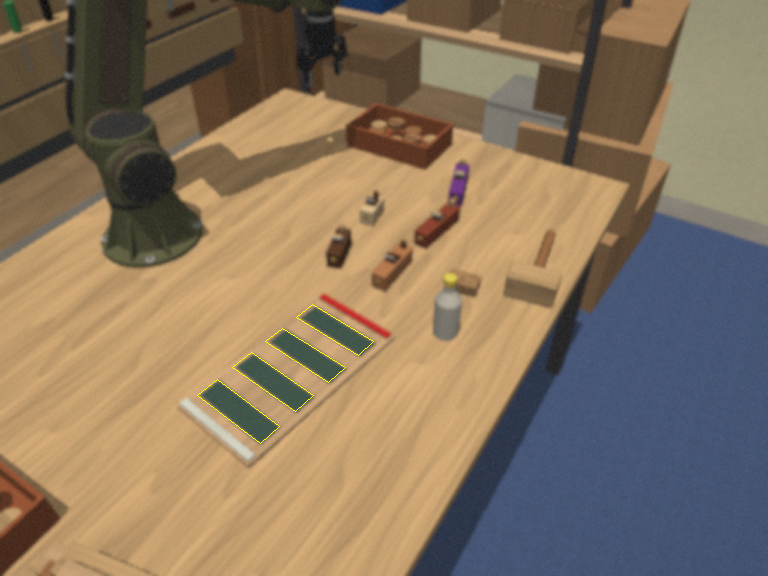

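View pics/side_lanes.png

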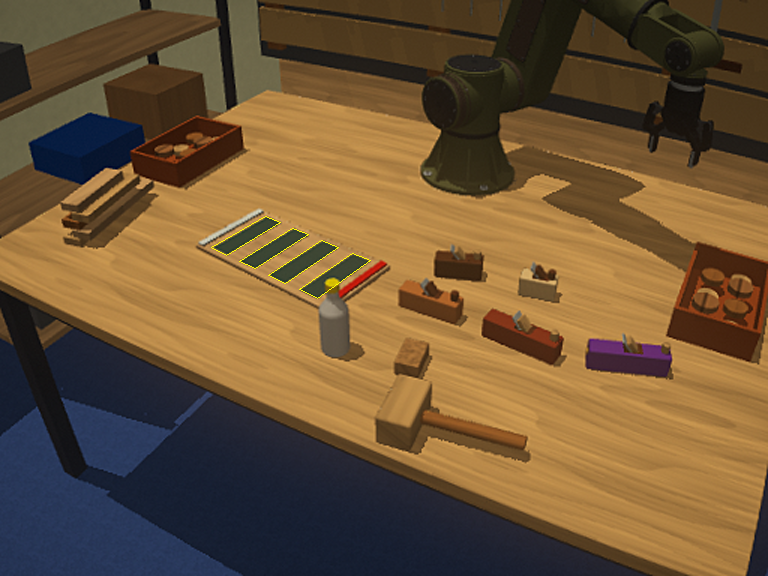

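The projected lane outlines match the green lanes in both pictures. I'll park the mini plane first, in the lane farthest from the red strip.

```bash
cat >> h.py <<'E'
from scipy.spatial.transform import Rotation as Ro
def go(x,y,z,phi):
    s=manip.read_state(); R=np.array(s['tool_rot']); p=np.array(s['ee_pos'])
    Y=np.array([np.cos(phi),np.sin(phi),0]); Z=np.array([0,0,-1.]); T=np.c_[np.cross(Y,Z),Y,Z]
    print('at',p.round(4),'clock',s['clock'],'gap',round(s['finger_gap'],4),'q6',round(s['joints'][5],2),'| need xyz',(R.T@(np.array([x,y,z])-p)/.3).round(3),'rot',(Ro.from_matrix(R.T@T).as_rotvec()/1.5).round(3))
E
python3 -c "
from h import *
go(.427,.344,.14,.25)"
```

```text
at [0.1677 0.5238 0.202 ] clock 1.15 gap 0.0857 q6 -0.07 | need xyz [-1.006 -0.307  0.207] rot [ 0.    -0.     0.674]
```

```bash
python3 -m crank '[{"xyz":[-0.3,-0.1,0.07],"rot":[0,0,0.12],"gripper":1},{"xyz":[-0.5,-0.15,0.1],"rot":[0,0,0.24],"gripper":1},{"xyz":[-0.7,-0.2,0.15],"rot":[0,0,0.36],"gripper":1},{"xyz":[-0.85,-0.25,0.18],"rot":[0,0,0.48],"gripper":1},{"xyz":[-1,-0.307,0.207],"rot":[0,0,0.6],"gripper":1},{"xyz":[-1,-0.307,0.207],"rot":[0,0,0.674],"gripper":1},{"xyz":[-1,-0.307,0.207],"rot":[0,0,0.674],"gripper":1},{"xyz":[-1,-0.307,0.207],"rot":[0,0,0.674],"gripper":1}]' 60
cat >> h.py <<'E'
def box(f,im,x,y,th,L,z0=0,k=1.5):
    u=np.array([np.cos(th),np.sin(th)]);n=np.array([-u[1],u[0]])
    for z in (z0,z0+.045):
        q=[np.r_[np.array([x,y])+a*L/2*u+b*.019*n,z] for a,b in((1,1),(1,-1),(-1,-1),(-1,1))]
        cv2.polylines(im,[(proj(f,q)*k).astype(int)],True,(0,255,255) if z>z0 else (0,255,0),1)
E
cat > look.py <<'E'
import sys
from h import *
name=sys.argv[1]; lab=sys.argv[2]; x,y,th,L=map(float,sys.argv[3:7])
z0=float(sys.argv[7]) if len(sys.argv)>7 else 0
np.set_printoptions(precision=4,suppress=True)
f=grab('wrist')
for d in manip.mark_of('wrist',lab): print(lab,round(d['conf'],2),w(f,d['xyz']))
im=cv2.resize(cv2.cvtColor(f['color'],cv2.COLOR_RGB2BGR),None,fx=1.5,fy=1.5,interpolation=cv2.INTER_CUBIC)
box(f,im,x,y,th,L,z0); cv2.imwrite(f'pics/{name}.png',im)
E
python3 look.py w1 plane_mini .427 .344 1.82 .075; python3 -c "
from h import *
go(.427,.344,.14,.25)"
```

```text
clock: 2.15
ee_pos: [0.4248, 0.3452, 0.1401]
tool_rot: [[-0.251, 0.968, 0.0], [0.968, 0.251, 0.0], [0.0, 0.0, -1.0]]
ft_force: [-0.5, -0.1, 0.3]
finger_gap: 0.0853
plane_mini 0.96 [ 0.4268  0.3441 -0.0033]
at [0.4247 0.3453 0.1402] clock 2.25 gap 0.0851 q6 0.36 | need xyz [-0.006  0.006  0.001] rot [ 0.    -0.     0.002]
```

View pics/w1.png

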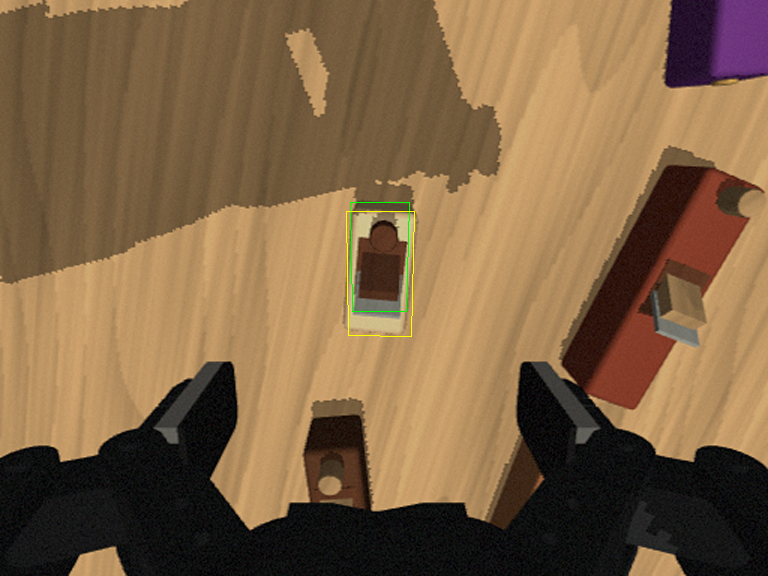

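The wrist view shows the beech mini at (382,270), and the predicted box fits it within a few pixels. Now I'll descend and grip.

```bash
python3 -m crank '[{"xyz":[-0.006,0.006,0.1],"rot":[0,0,0],"gripper":1},{"xyz":[-0.006,0.006,0.22],"rot":[0,0,0],"gripper":1},{"xyz":[-0.006,0.006,0.33],"rot":[0,0,0],"gripper":1},{"xyz":[-0.006,0.006,0.4],"rot":[0,0,0],"gripper":1},{"xyz":[-0.006,0.006,0.427],"rot":[0,0,0],"gripper":1},{"xyz":[-0.006,0.006,0.427],"rot":[0,0,0],"gripper":0.3},{"xyz":[-0.006,0.006,0.427],"rot":[0,0,0],"gripper":0.3},{"xyz":[-0.006,0.006,0.427],"rot":[0,0,0],"gripper":0.3},{"xyz":[-0.006,0.006,0.427],"rot":[0,0,0],"gripper":0.3},{"xyz":[-0.006,0.006,0.427],"rot":[0,0,0],"gripper":0.3}]' 60
python3 -m crank '[{"xyz":[0,0,0],"rot":[0,0,0],"gripper":0.2},{"xyz":[0,0,0],"rot":[0,0,0],"gripper":0.2},{"xyz":[0,0,0],"rot":[0,0,0],"gripper":0.2}]' 60
```

```text
clock: 3.5
ee_pos: [0.4274, 0.3444, 0.0135]
tool_rot: [[-0.25, 0.968, 0.002], [0.968, 0.25, 0.001], [0.001, 0.002, -1.0]]
ft_force: [-3.5, -2.3, 10.2]
finger_gap: 0.0342
clock: 3.88
ee_pos: [0.4275, 0.3445, 0.0137]
tool_rot: [[-0.25, 0.968, 0.002], [0.968, 0.25, 0.002], [0.001, 0.002, -1.0]]
ft_force: [-1.6, 0.7, 1.4]
finger_gap: 0.0336
```

```bash
python3 -m crank '[{"xyz":[0,0,-0.1],"rot":[0,0,0],"gripper":0},{"xyz":[0,0,-0.2],"rot":[0,0,0],"gripper":0},{"xyz":[0,0,-0.3],"rot":[0,0,0],"gripper":0},{"xyz":[0,0,-0.35],"rot":[0,0,0],"gripper":0},{"xyz":[0,0,-0.35],"rot":[0,0,0],"gripper":0}]' 60
python3 look.py w2 plane_mini .427 .344 1.82 .075 .105; python3 -c "
from h import *
go(.5461,-.3003,.13,1.4416)"
```

```text
clock: 4.5
ee_pos: [0.4275, 0.3444, 0.119]
tool_rot: [[-0.25, 0.968, 0.003], [0.968, 0.25, 0.002], [0.001, 0.003, -1.0]]
ft_force: [0.8, -0.2, -1.5]
finger_gap: 0.0341
plane_mini 0.62 [0.4276 0.3446 0.1012]
at [0.4269 0.3441 0.1175] clock 4.6 gap 0.0335 q6 0.36 | need xyz [-2.179 -0.153 -0.043] rot [ 0.001  0.    -0.792]
```

View pics/w2.png

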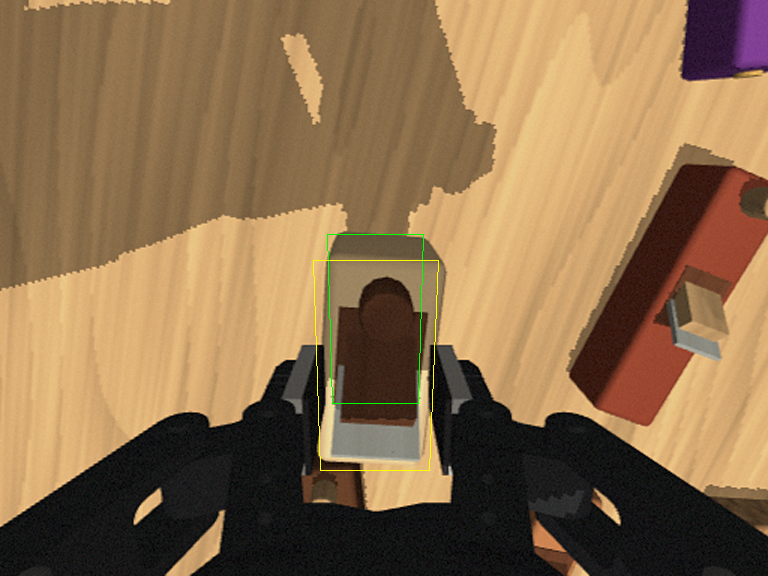

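The mini is held level between the pads. I'll carry it to the far lane.

```bash
python3 -m crank '[{"xyz":[-0.1,-0.01,-0.04],"rot":[0,0,-0.08],"gripper":0},{"xyz":[-0.25,-0.02,-0.04],"rot":[0,0,-0.18],"gripper":0},{"xyz":[-0.4,-0.03,-0.04],"rot":[0,0,-0.28],"gripper":0},{"xyz":[-0.55,-0.04,-0.04],"rot":[0,0,-0.38],"gripper":0},{"xyz":[-0.7,-0.05,-0.04],"rot":[0,0,-0.48],"gripper":0},{"xyz":[-0.85,-0.06,-0.04],"rot":[0,0,-0.58],"gripper":0},{"xyz":[-1,-0.07,-0.04],"rot":[0,0,-0.68],"gripper":0},{"xyz":[-1,-0.07,-0.04],"rot":[0,0,-0.792],"gripper":0},{"xyz":[-1,-0.07,-0.04],"rot":[0,0,-0.792],"gripper":0}]' 60
python3 -c "
from h import *
go(.5461,-.3003,.13,1.4416)"
```

```text
clock: 5.72
ee_pos: [0.4812, 0.048, 0.1283]
tool_rot: [[-0.991, 0.131, -0.001], [0.131, 0.991, 0.001], [0.001, 0.0, -1.0]]
ft_force: [-0.1, 0.2, -1.1]
finger_gap: 0.0336
at [0.4812 0.048  0.1283] clock 5.725 gap 0.0336 q6 -1.42 | need xyz [-0.367 -1.123 -0.007] rot [ 0.    -0.001 -0.002]
```

```bash
python3 -m crank '[{"xyz":[-0.05,-0.12,0],"rot":[0,0,0],"gripper":0},{"xyz":[-0.1,-0.28,0],"rot":[0,0,0],"gripper":0},{"xyz":[-0.15,-0.44,0],"rot":[0,0,0],"gripper":0},{"xyz":[-0.2,-0.6,0],"rot":[0,0,0],"gripper":0},{"xyz":[-0.25,-0.75,0],"rot":[0,0,0],"gripper":0},{"xyz":[-0.3,-0.88,0],"rot":[0,0,0],"gripper":0},{"xyz":[-0.36,-1,0],"rot":[0,0,0],"gripper":0},{"xyz":[-0.36,-1,0],"rot":[0,0,0],"gripper":0},{"xyz":[-0.36,-1,0],"rot":[0,0,0],"gripper":0}]' 60
python3 look.py w3 plane_mini .5461 -.3003 1.4416 .075 .116; python3 -c "
from h import *
go(.5461,-.3003,.06,1.4416)
f=grab('wrist');np.set_printoptions(precision=4,suppress=True)
for d in manip.mark_of('wrist','lane_1'): print(d['conf'],w(f,d['xyz']))
"
```

```text
clock: 6.85
ee_pos: [0.5487, -0.2625, 0.1271]
tool_rot: [[-0.991, 0.133, -0.003], [0.133, 0.991, 0.001], [0.003, 0.001, -1.0]]
ft_force: [-0.3, 0.0, -0.8]
finger_gap: 0.0339
plane_mini 0.69 [ 0.5481 -0.2672  0.1117]
at [ 0.5489 -0.2624  0.1278] clock 6.95 gap 0.0338 q6 -1.95 | need xyz [-0.008 -0.127  0.226] rot [ 0.    -0.001 -0.002]
0.94 [ 0.5679 -0.1285  0.0055]
0.84 [ 0.5465 -0.299   0.0101]
0.66 [ 0.5816 -0.0392  0.0057]
0.58 [ 0.5581 -0.2143  0.0106]
```

View pics/w3.png

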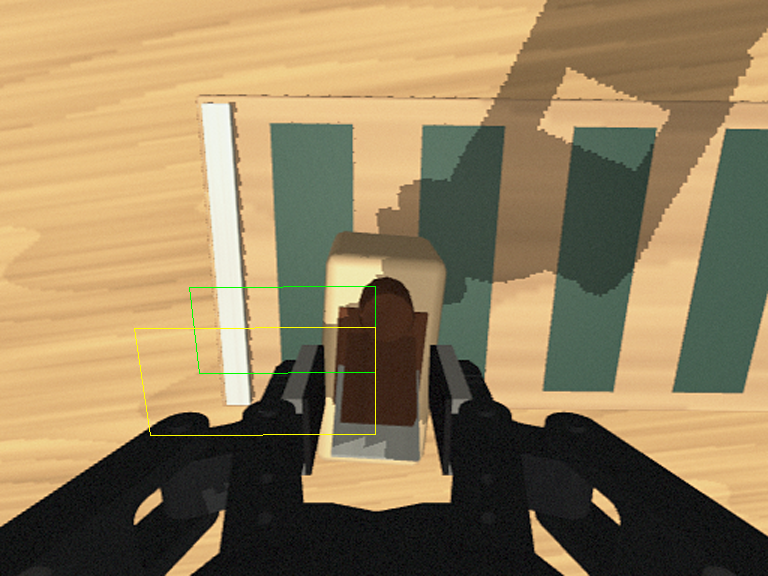

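The lane centres seen from the wrist agree with my fit; the overlay here was drawn with the wrong heading, so I'm ignoring it. Next I'll centre over the lane and lower.

```bash
python3 -m crank '[{"xyz":[-0.004,-0.08,0],"rot":[0,0,0],"gripper":0},{"xyz":[-0.008,-0.127,0],"rot":[0,0,0],"gripper":0},{"xyz":[-0.008,-0.127,0.08],"rot":[0,0,0],"gripper":0},{"xyz":[-0.008,-0.127,0.17],"rot":[0,0,0],"gripper":0},{"xyz":[-0.008,-0.127,0.24],"rot":[0,0,0],"gripper":0},{"xyz":[-0.008,-0.127,0.29],"rot":[0,0,0],"gripper":0},{"xyz":[-0.008,-0.127,0.32],"rot":[0,0,0],"gripper":0},{"xyz":[-0.008,-0.127,0.33],"rot":[0,0,0],"gripper":0},{"xyz":[-0.008,-0.127,0.33],"rot":[0,0,0],"gripper":0}]' 60
python3 -c "
from h import *
go(.5461,-.3003,.0237,1.4416); print(manip.read_state()['ft_force'])"
```

```text
clock: 8.18
ee_pos: [0.5464, -0.3008, 0.0295]
tool_rot: [[-0.991, 0.131, -0.001], [0.131, 0.991, 0.0], [0.001, 0.0, -1.0]]
ft_force: [0.1, -0.3, -0.9]
finger_gap: 0.0341
at [ 0.5464 -0.3008  0.0295] clock 8.175 gap 0.0341 q6 -2.0 | need xyz [0.001 0.002 0.019] rot [ 0.    -0.001 -0.001]
[ 0.09787866 -0.29767489 -0.94044433]
```

```bash
python3 -m crank '[{"xyz":[0.001,0.002,0.01],"rot":[0,0,0],"gripper":0},{"xyz":[0.001,0.002,0.019],"rot":[0,0,0],"gripper":0},{"xyz":[0.001,0.002,0.021],"rot":[0,0,0],"gripper":0},{"xyz":[0.001,0.002,0.021],"rot":[0,0,0],"gripper":0}]' 60
python3 -m crank '[{"xyz":[0,0,0],"rot":[0,0,0],"gripper":0.7},{"xyz":[0,0,0],"rot":[0,0,0],"gripper":0.7},{"xyz":[0,0,0],"rot":[0,0,0],"gripper":0.7},{"xyz":[0,0,0],"rot":[0,0,0],"gripper":0.7},{"xyz":[0,0,-0.1],"rot":[0,0,0],"gripper":0.7},{"xyz":[0,0,-0.25],"rot":[0,0,0],"gripper":0.7},{"xyz":[0,0,-0.4],"rot":[0,0,0],"gripper":0.7},{"xyz":[0,0,-0.4],"rot":[0,0,0],"gripper":0.7}]' 60
python3 look.py w4 plane_mini .5461 -.3003 -0.13 .075 .01; python3 -c "
from h import *
go(.4415,.1745,.14,.4)"
```

```text
clock: 8.68
ee_pos: [0.5463, -0.3004, 0.0237]
tool_rot: [[-0.991, 0.131, -0.0], [0.131, 0.991, -0.0], [0.0, -0.0, -1.0]]
ft_force: [-2.4, 0.6, 4.7]
finger_gap: 0.0338
clock: 9.68
ee_pos: [0.5477, -0.3012, 0.1476]
tool_rot: [[-0.991, 0.131, 0.005], [0.131, 0.991, -0.004], [-0.006, -0.003, -1.0]]
ft_force: [-0.2, 0.3, -0.7]
finger_gap: 0.0593
at [ 0.5463 -0.3003  0.1434] clock 9.775 gap 0.0598 q6 -2.0 | need xyz [0.553 1.523 0.011] rot [-0.    -0.     0.693]
```

View pics/w4.png

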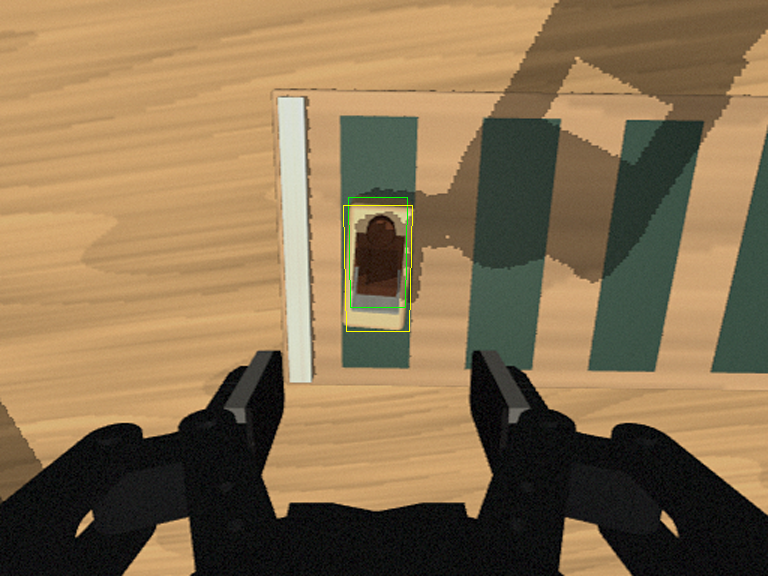

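The mini stands centred and in line on the end lane by the metal strip, at (378,268). Next is the short plane.

```bash
python3 -m crank '[{"xyz":[0.06,0.12,0.01],"rot":[0,0,0.06],"gripper":1},{"xyz":[0.12,0.28,0.01],"rot":[0,0,0.17],"gripper":1},{"xyz":[0.18,0.44,0.01],"rot":[0,0,0.28],"gripper":1},{"xyz":[0.25,0.6,0.01],"rot":[0,0,0.39],"gripper":1},{"xyz":[0.31,0.75,0.01],"rot":[0,0,0.5],"gripper":1},{"xyz":[0.37,0.9,0.01],"rot":[0,0,0.6],"gripper":1},{"xyz":[0.45,1,0.01],"rot":[0,0,0.693],"gripper":1},{"xyz":[0.5,1,0.01],"rot":[0,0,0.693],"gripper":1}]' 60
python3 -c "
from h import *
go(.4415,.1745,.14,.4)"
```

```text
clock: 10.78
ee_pos: [0.4354, 0.0182, 0.1393]
tool_rot: [[-0.391, 0.921, -0.003], [0.921, 0.391, 0.0], [0.001, -0.002, -1.0]]
ft_force: [-0.1, -0.0, -0.2]
finger_gap: 0.0852
at [0.4354 0.0182 0.1393] clock 10.775 gap 0.0852 q6 -0.44 | need xyz [ 0.472  0.222 -0.002] rot [-0.002 -0.001  0.001]
```

```bash
python3 -m crank '[{"xyz":[0.12,0.06,0],"rot":[0,0,0],"gripper":1},{"xyz":[0.25,0.12,0],"rot":[0,0,0],"gripper":1},{"xyz":[0.38,0.18,0],"rot":[0,0,0],"gripper":1},{"xyz":[0.472,0.222,0],"rot":[0,0,0],"gripper":1},{"xyz":[0.472,0.222,0],"rot":[0,0,0],"gripper":1},{"xyz":[0.472,0.222,0],"rot":[0,0,0],"gripper":1}]' 60
python3 look.py w5 plane_short .4415 .1745 1.97 .1; python3 -c "
from h import *
go(.4415,.1745,.012,.4)"
```

```text
clock: 11.52
ee_pos: [0.4413, 0.1736, 0.1387]
tool_rot: [[-0.391, 0.92, -0.004], [0.92, 0.391, -0.0], [0.001, -0.004, -1.0]]
ft_force: [0.3, 0.5, -0.2]
finger_gap: 0.0856
plane_short 0.84 [ 0.4397  0.1732 -0.0019]
at [0.4414 0.1735 0.139 ] clock 11.625 gap 0.0853 q6 -0.1 | need xyz [0.002 0.003 0.423] rot [-0.002 -0.001  0.001]
```

View pics/w5.png

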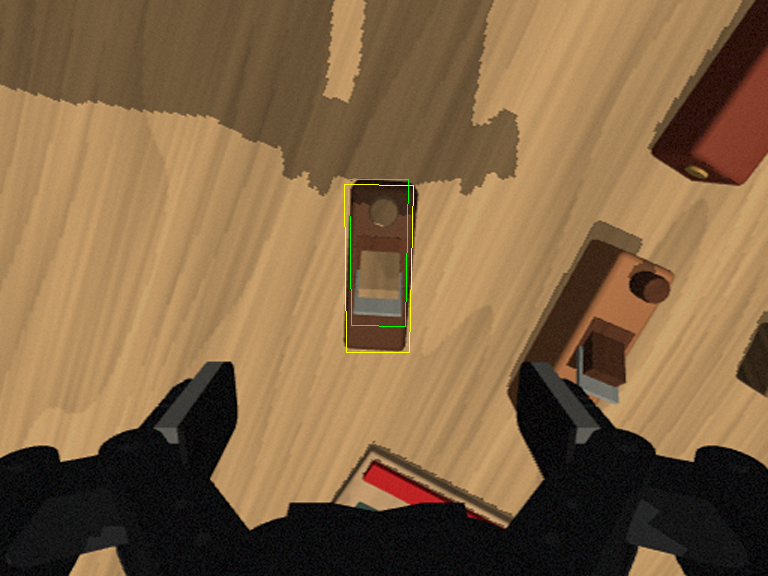

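The walnut short plane is at (380,268) with its body along the predicted box, and the fingers clear the medium plane. I'll descend and grip.

```bash
python3 -m crank '[{"xyz":[0,0,0.1],"rot":[0,0,0],"gripper":1},{"xyz":[0,0,0.22],"rot":[0,0,0],"gripper":1},{"xyz":[0,0,0.33],"rot":[0,0,0],"gripper":1},{"xyz":[0,0,0.4],"rot":[0,0,0],"gripper":1},{"xyz":[0,0,0.423],"rot":[0,0,0],"gripper":1},{"xyz":[0,0,0.423],"rot":[0,0,0],"gripper":0.3},{"xyz":[0,0,0.423],"rot":[0,0,0],"gripper":0},{"xyz":[0,0,0.423],"rot":[0,0,0],"gripper":0},{"xyz":[0,0,0.423],"rot":[0,0,0],"gripper":0},{"xyz":[0,0,0.423],"rot":[0,0,0],"gripper":0}]' 60
python3 -m crank '[{"xyz":[0,0,0],"rot":[0,0,0],"gripper":0},{"xyz":[0,0,0],"rot":[0,0,0],"gripper":0},{"xyz":[0,0,-0.1],"rot":[0,0,0],"gripper":0},{"xyz":[0,0,-0.2],"rot":[0,0,0],"gripper":0},{"xyz":[0,0,-0.3],"rot":[0,0,0],"gripper":0},{"xyz":[0,0,-0.39],"rot":[0,0,0],"gripper":0},{"xyz":[0,0,-0.39],"rot":[0,0,0],"gripper":0}]' 60
python3 look.py w6 plane_short .4415 .1745 1.97 .1 .115; python3 -c "
from h import *
go(.5574,-.213,.13,1.4416)"
```

```text
clock: 12.88
ee_pos: [0.4418, 0.1737, 0.0133]
tool_rot: [[-0.39, 0.921, -0.001], [0.921, 0.39, 0.0], [0.001, -0.001, -1.0]]
ft_force: [-1.2, -0.3, 8.6]
finger_gap: 0.0347
clock: 13.75
ee_pos: [0.4427, 0.1739, 0.1318]
tool_rot: [[-0.39, 0.921, 0.002], [0.921, 0.39, 0.001], [0.0, 0.002, -1.0]]
ft_force: [-0.4, -0.7, -1.3]
finger_gap: 0.034
plane_short 0.58 [0.4386 0.1752 0.1169]
at [0.4415 0.1736 0.1295] clock 13.85 gap 0.0339 q6 -0.1 | need xyz [-1.337 -0.147 -0.003] rot [-0.001 -0.001 -0.694]
```

View pics/w6.png

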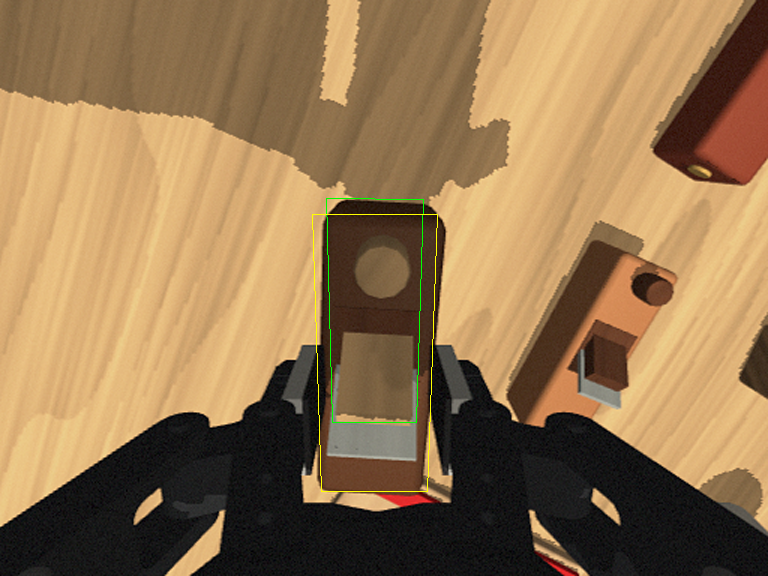

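The short plane is held level and matches the box. I'll carry it to the third lane from the red strip.

```bash
python3 -m crank '[{"xyz":[-0.1,-0.01,0],"rot":[0,0,-0.08],"gripper":0},{"xyz":[-0.25,-0.03,0],"rot":[0,0,-0.18],"gripper":0},{"xyz":[-0.4,-0.05,0],"rot":[0,0,-0.28],"gripper":0},{"xyz":[-0.55,-0.07,0],"rot":[0,0,-0.38],"gripper":0},{"xyz":[-0.7,-0.09,0],"rot":[0,0,-0.48],"gripper":0},{"xyz":[-0.85,-0.11,0],"rot":[0,0,-0.58],"gripper":0},{"xyz":[-1,-0.13,0],"rot":[0,0,-0.68],"gripper":0},{"xyz":[-1,-0.13,0],"rot":[0,0,-0.694],"gripper":0},{"xyz":[-1,-0.13,0],"rot":[0,0,-0.694],"gripper":0}]' 60
python3 -c "
from h import *
go(.5574,-.213,.13,1.4416)"
```

```text
clock: 14.98
ee_pos: [0.5221, -0.1175, 0.128]
tool_rot: [[-0.992, 0.13, -0.004], [0.13, 0.992, 0.001], [0.004, 0.0, -1.0]]
ft_force: [0.2, 0.5, -1.2]
finger_gap: 0.0337
at [ 0.5221 -0.1175  0.128 ] clock 14.975 gap 0.0337 q6 -1.73 | need xyz [-0.158 -0.3   -0.007] rot [ 0.    -0.003 -0.001]
```

```bash
python3 -m crank '[{"xyz":[-0.07,-0.13,0],"rot":[0,0,0],"gripper":0},{"xyz":[-0.14,-0.26,0],"rot":[0,0,0],"gripper":0},{"xyz":[-0.158,-0.3,0],"rot":[0,-0.002,0],"gripper":0},{"xyz":[-0.158,-0.3,0.05],"rot":[0,-0.003,0],"gripper":0},{"xyz":[-0.158,-0.3,0.14],"rot":[0,-0.003,0],"gripper":0},{"xyz":[-0.158,-0.3,0.22],"rot":[0,-0.003,0],"gripper":0},{"xyz":[-0.158,-0.3,0.28],"rot":[0,-0.003,0],"gripper":0},{"xyz":[-0.158,-0.3,0.32],"rot":[0,-0.003,0],"gripper":0},{"xyz":[-0.158,-0.3,0.325],"rot":[0,-0.003,0],"gripper":0}]' 60
python3 -c "
from h import *
go(.5574,-.213,.0234,1.4416)"
```

```text
clock: 16.1
ee_pos: [0.5567, -0.2123, 0.0296]
tool_rot: [[-0.992, 0.13, -0.0], [0.13, 0.992, 0.001], [0.001, 0.001, -1.0]]
ft_force: [0.2, 0.6, -1.0]
finger_gap: 0.0338
at [ 0.5567 -0.2123  0.0296] clock 16.1 gap 0.0338 q6 -1.87 | need xyz [-0.003 -0.002  0.021] rot [ 0.    -0.    -0.001]
```

```bash
python3 -m crank '[{"xyz":[-0.003,-0.002,0.01],"rot":[0,0,0],"gripper":0},{"xyz":[-0.003,-0.002,0.02],"rot":[0,0,0],"gripper":0},{"xyz":[-0.003,-0.002,0.022],"rot":[0,0,0],"gripper":0},{"xyz":[-0.003,-0.002,0.022],"rot":[0,0,0],"gripper":0}]' 60
python3 -m crank '[{"xyz":[0,0,0],"rot":[0,0,0],"gripper":0.7},{"xyz":[0,0,0],"rot":[0,0,0],"gripper":0.7},{"xyz":[0,0,0],"rot":[0,0,0],"gripper":0.7},{"xyz":[0,0,0],"rot":[0,0,0],"gripper":0.7},{"xyz":[0,0,-0.1],"rot":[0,0,0],"gripper":0.7},{"xyz":[0,0,-0.25],"rot":[0,0,0],"gripper":0.7},{"xyz":[0,0,-0.4],"rot":[0,0,0],"gripper":0.7},{"xyz":[0,0,-0.4],"rot":[0,0,0],"gripper":0.7}]' 60
python3 look.py w7 plane_short .5574 -.213 -0.129 .1 .01; python3 -c "
from h import *
go(.585,.182,.14,.05)"
```

```text
clock: 16.6
ee_pos: [0.5579, -0.2131, 0.0237]
tool_rot: [[-0.992, 0.13, 0.001], [0.13, 0.992, 0.0], [-0.001, 0.0, -1.0]]
ft_force: [0.1, 0.8, 4.5]
finger_gap: 0.0339
clock: 17.6
ee_pos: [0.5592, -0.2138, 0.1474]
tool_rot: [[-0.992, 0.13, 0.006], [0.13, 0.992, -0.002], [-0.007, -0.001, -1.0]]
ft_force: [-0.5, -0.1, -1.3]
finger_gap: 0.0596
plane_short 0.79 [ 0.554  -0.2128  0.0095]
at [ 0.5577 -0.2131  0.1434] clock 17.7 gap 0.0597 q6 -1.87 | need xyz [0.081 1.318 0.012] rot [0.001 0.    0.927]
```

View pics/w7.png

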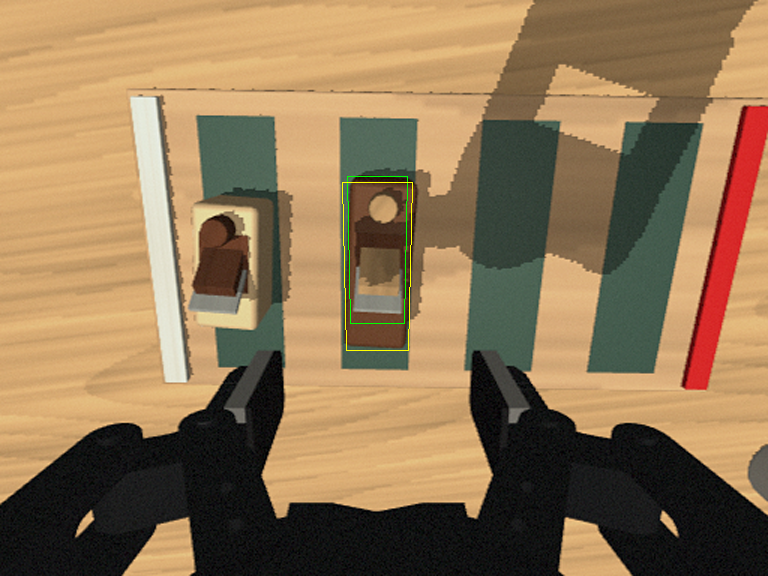

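The short plane is centred on the third lane at (378,265), with the mini beside it. Next is the medium.

```bash
python3 -m crank '[{"xyz":[0.01,0.12,0.01],"rot":[0,0,0.06],"gripper":1},{"xyz":[0.02,0.28,0.01],"rot":[0,0,0.17],"gripper":1},{"xyz":[0.03,0.44,0.01],"rot":[0,0,0.28],"gripper":1},{"xyz":[0.04,0.6,0.01],"rot":[0,0,0.39],"gripper":1},{"xyz":[0.05,0.75,0.01],"rot":[0,0,0.5],"gripper":1},{"xyz":[0.06,0.9,0.01],"rot":[0,0,0.61],"gripper":1},{"xyz":[0.07,1,0.01],"rot":[0,0,0.72],"gripper":1},{"xyz":[0.081,1,0.01],"rot":[0,0,0.83],"gripper":1},{"xyz":[0.081,1,0.01],"rot":[0,0,0.927],"gripper":1},{"xyz":[0.081,1,0.01],"rot":[0,0,0.927],"gripper":1}]' 60
python3 -c "
from h import *
go(.585,.182,.14,.05)"
```

```text
clock: 18.95
ee_pos: [0.572, 0.0875, 0.1392]
tool_rot: [[-0.051, 0.999, -0.002], [0.999, 0.051, 0.0], [0.0, -0.002, -1.0]]
ft_force: [0.4, -0.7, 0.5]
finger_gap: 0.0856
at [0.572  0.0875 0.1392] clock 18.95 gap 0.0856 q6 0.04 | need xyz [ 0.312  0.059 -0.003] rot [-0.001 -0.     0.001]
```

```bash
python3 -m crank '[{"xyz":[0.1,0.02,0],"rot":[0,0,0],"gripper":1},{"xyz":[0.2,0.04,0],"rot":[0,0,0],"gripper":1},{"xyz":[0.312,0.059,0],"rot":[0,0,0],"gripper":1},{"xyz":[0.312,0.059,0],"rot":[0,0,0],"gripper":1},{"xyz":[0.312,0.059,0],"rot":[0,0,0],"gripper":1}]' 60
python3 look.py w8 plane_medium .585 .182 1.62 .125; python3 -c "
from h import *
go(.585,.182,.012,.05)"
```

```text
clock: 19.58
ee_pos: [0.5846, 0.1813, 0.1385]
tool_rot: [[-0.053, 0.999, -0.003], [0.999, 0.053, -0.0], [-0.0, -0.003, -1.0]]
ft_force: [-0.3, -0.1, 0.6]
finger_gap: 0.0857
plane_medium 0.62 [0.5845 0.1801 0.0024]
at [0.5848 0.181  0.1389] clock 19.675 gap 0.0855 q6 0.19 | need xyz [0.003 0.002 0.423] rot [-0.001 -0.     0.001]
```

View pics/w8.png

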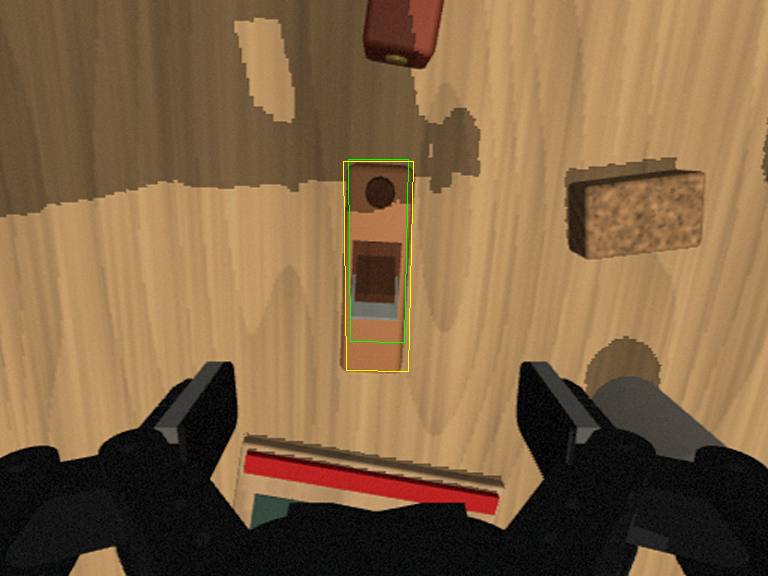

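The orange medium plane at (377,267) is within 2–3 mm of the box. The sanding block (635,215) and glue (660,410) are clear of the fingers' path down.

```bash
python3 -m crank '[{"xyz":[0,0,0.1],"rot":[0,0,0],"gripper":1},{"xyz":[0,0,0.22],"rot":[0,0,0],"gripper":1},{"xyz":[0,0,0.33],"rot":[0,0,0],"gripper":1},{"xyz":[0,0,0.4],"rot":[0,0,0],"gripper":1},{"xyz":[0,0,0.423],"rot":[0,0,0],"gripper":1},{"xyz":[0,0,0.423],"rot":[0,0,0],"gripper":0.3},{"xyz":[0,0,0.423],"rot":[0,0,0],"gripper":0},{"xyz":[0,0,0.423],"rot":[0,0,0],"gripper":0},{"xyz":[0,0,0.423],"rot":[0,0,0],"gripper":0},{"xyz":[0,0,0.423],"rot":[0,0,0],"gripper":0}]' 60
python3 -m crank '[{"xyz":[0,0,0],"rot":[0,0,0],"gripper":0},{"xyz":[0,0,0],"rot":[0,0,0],"gripper":0},{"xyz":[0,0,-0.1],"rot":[0,0,0],"gripper":0},{"xyz":[0,0,-0.2],"rot":[0,0,0],"gripper":0},{"xyz":[0,0,-0.3],"rot":[0,0,0],"gripper":0},{"xyz":[0,0,-0.39],"rot":[0,0,0],"gripper":0},{"xyz":[0,0,-0.39],"rot":[0,0,0],"gripper":0}]' 60
python3 look.py w9 plane_medium .585 .182 1.62 .125 .115; python3 -c "
from h import *
go(.5688,-.1257,.13,1.4416)"
```

```text
clock: 20.92
ee_pos: [0.585, 0.181, 0.0135]
tool_rot: [[-0.051, 0.999, -0.001], [0.999, 0.051, 0.0], [0.0, -0.001, -1.0]]
ft_force: [-4.3, -2.5, 8.4]
finger_gap: 0.0346
clock: 21.8
ee_pos: [0.5858, 0.1812, 0.1321]
tool_rot: [[-0.051, 0.999, 0.003], [0.999, 0.051, 0.001], [0.001, 0.003, -1.0]]
ft_force: [-0.3, 0.9, -3.3]
finger_gap: 0.0339
plane_medium 0.79 [0.5833 0.1821 0.1213]
at [0.5846 0.1809 0.1292] clock 21.9 gap 0.0339 q6 0.19 | need xyz [-1.018 -0.105 -0.003] rot [-0.001 -0.001 -0.927]
```

View pics/w9.png

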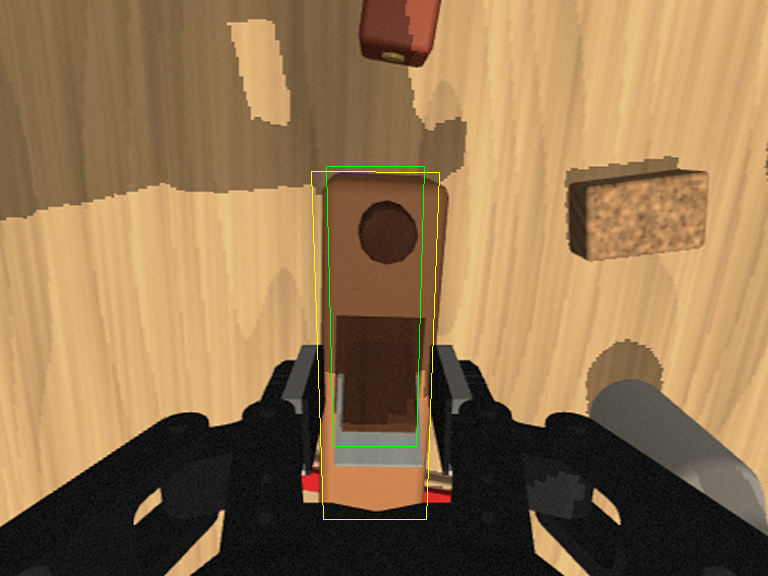

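The medium plane is held level. I'll carry it to the second lane from the red strip.

```bash
python3 -m crank '[{"xyz":[-0.1,-0.01,0],"rot":[0,0,-0.09],"gripper":0},{"xyz":[-0.22,-0.03,0],"rot":[0,0,-0.2],"gripper":0},{"xyz":[-0.34,-0.05,0],"rot":[0,0,-0.31],"gripper":0},{"xyz":[-0.46,-0.07,0],"rot":[0,0,-0.42],"gripper":0},{"xyz":[-0.58,-0.08,0],"rot":[0,0,-0.53],"gripper":0},{"xyz":[-0.7,-0.09,0],"rot":[0,0,-0.64],"gripper":0},{"xyz":[-0.82,-0.1,0],"rot":[0,0,-0.75],"gripper":0},{"xyz":[-0.94,-0.105,0],"rot":[0,0,-0.86],"gripper":0},{"xyz":[-1,-0.105,0],"rot":[0,0,-0.927],"gripper":0},{"xyz":[-1,-0.105,0],"rot":[0,0,-0.927],"gripper":0}]' 60
python3 -c "
from h import *
go(.5688,-.1257,.03,1.4416)"
```

```text
clock: 23.15
ee_pos: [0.5678, -0.1212, 0.1275]
tool_rot: [[-0.991, 0.13, -0.005], [0.13, 0.991, 0.001], [0.005, -0.0, -1.0]]
ft_force: [-0.5, 0.2, -3.9]
finger_gap: 0.0341
at [ 0.5678 -0.1212  0.1275] clock 23.15 gap 0.0341 q6 -1.71 | need xyz [-0.007 -0.014  0.325] rot [-0.    -0.003 -0.001]
```

```bash
python3 -m crank '[{"xyz":[-0.007,-0.014,0],"rot":[0,-0.003,0],"gripper":0},{"xyz":[-0.007,-0.014,0.04],"rot":[0,-0.003,0],"gripper":0},{"xyz":[-0.007,-0.014,0.13],"rot":[0,-0.003,0],"gripper":0},{"xyz":[-0.007,-0.014,0.21],"rot":[0,-0.003,0],"gripper":0},{"xyz":[-0.007,-0.014,0.28],"rot":[0,-0.003,0],"gripper":0},{"xyz":[-0.007,-0.014,0.32],"rot":[0,-0.003,0],"gripper":0},{"xyz":[-0.007,-0.014,0.323],"rot":[0,-0.003,0],"gripper":0}]' 60
python3 -c "
from h import *
go(.5688,-.1257,.0236,1.4416)"
```

```text
clock: 24.02
ee_pos: [0.5685, -0.1252, 0.0297]
tool_rot: [[-0.991, 0.13, -0.002], [0.13, 0.991, 0.0], [0.002, 0.0, -1.0]]
ft_force: [-0.1, -0.5, -3.5]
finger_gap: 0.0338
at [ 0.5685 -0.1252  0.0297] clock 24.025 gap 0.0338 q6 -1.72 | need xyz [-0.001 -0.002  0.02 ] rot [ 0.    -0.001 -0.001]
```

```bash
python3 -m crank '[{"xyz":[-0.001,-0.002,0.01],"rot":[0,0,0],"gripper":0},{"xyz":[-0.001,-0.002,0.02],"rot":[0,0,0],"gripper":0},{"xyz":[-0.001,-0.002,0.021],"rot":[0,0,0],"gripper":0},{"xyz":[-0.001,-0.002,0.021],"rot":[0,0,0],"gripper":0}]' 60
python3 -m crank '[{"xyz":[0,0,0],"rot":[0,0,0],"gripper":0.7},{"xyz":[0,0,0],"rot":[0,0,0],"gripper":0.7},{"xyz":[0,0,0],"rot":[0,0,0],"gripper":0.7},{"xyz":[0,0,0],"rot":[0,0,0],"gripper":0.7},{"xyz":[0,0,-0.1],"rot":[0,0,0],"gripper":0.7},{"xyz":[0,0,-0.25],"rot":[0,0,0],"gripper":0.7},{"xyz":[0,0,-0.4],"rot":[0,0,0],"gripper":0.7},{"xyz":[0,0,-0.4],"rot":[0,0,0],"gripper":0.7}]' 60
python3 look.py w10 plane_medium .5688 -.1257 -0.129 .125 .01; python3 -c "
from h import *
go(.598,.374,.14,-.09)"
```

```text
clock: 24.52
ee_pos: [0.5689, -0.1259, 0.0237]
tool_rot: [[-0.991, 0.13, -0.001], [0.13, 0.991, 0.0], [0.001, 0.0, -1.0]]
ft_force: [0.3, -0.6, -0.7]
finger_gap: 0.0337
clock: 25.52
ee_pos: [0.5705, -0.1263, 0.1474]
tool_rot: [[-0.991, 0.13, 0.005], [0.13, 0.991, -0.002], [-0.005, -0.001, -1.0]]
ft_force: [-0.1, -0.1, -0.6]
finger_gap: 0.0597
plane_medium 0.63 [ 0.5682 -0.1255  0.0137]
at [ 0.5689 -0.1259  0.1435] clock 25.625 gap 0.0599 q6 -1.72 | need xyz [0.121 1.665 0.012] rot [-0.00e+00 -1.00e-03  1.02e+00]
```

View pics/w10.png

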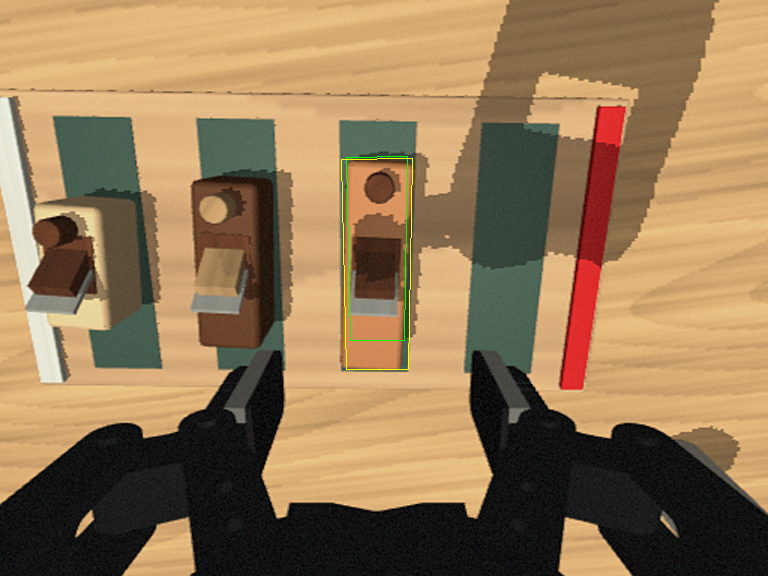

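The medium plane is on the second lane, and the overlay matches at (378,265). Last is the long plane.

```bash
python3 -m crank '[{"xyz":[0.01,0.12,0.01],"rot":[0,0,0.06],"gripper":1},{"xyz":[0.02,0.28,0.01],"rot":[0,0,0.17],"gripper":1},{"xyz":[0.03,0.44,0.01],"rot":[0,0,0.28],"gripper":1},{"xyz":[0.04,0.6,0.01],"rot":[0,0,0.39],"gripper":1},{"xyz":[0.05,0.75,0.01],"rot":[0,0,0.5],"gripper":1},{"xyz":[0.06,0.9,0.01],"rot":[0,0,0.61],"gripper":1},{"xyz":[0.07,1,0.01],"rot":[0,0,0.72],"gripper":1},{"xyz":[0.08,1,0.01],"rot":[0,0,0.83],"gripper":1}]' 60
python3 -c "
from h import *
go(.598,.374,.14,-.09)"
```

```text
clock: 26.62
ee_pos: [0.5834, 0.1766, 0.1386]
tool_rot: [[-0.191, 0.982, -0.004], [0.982, 0.191, -0.0], [0.0, -0.004, -1.0]]
ft_force: [-0.3, -0.5, -0.3]
finger_gap: 0.0857
at [0.5834 0.1766 0.1386] clock 26.625 gap 0.0857 q6 0.04 | need xyz [ 0.637  0.173 -0.005] rot [-0.002  0.     0.188]
```

```bash
python3 -m crank '[{"xyz":[0.12,0.03,0],"rot":[0,0,0.05],"gripper":1},{"xyz":[0.28,0.08,0],"rot":[0,0,0.1],"gripper":1},{"xyz":[0.43,0.12,0],"rot":[0,0,0.15],"gripper":1},{"xyz":[0.56,0.15,0],"rot":[0,0,0.188],"gripper":1},{"xyz":[0.637,0.173,0],"rot":[0,0,0.188],"gripper":1},{"xyz":[0.637,0.173,0],"rot":[0,0,0.188],"gripper":1},{"xyz":[0.637,0.173,0],"rot":[0,0,0.188],"gripper":1}]' 60
python3 look.py w11 plane_long .598 .374 1.48 .15; python3 -c "
from h import *
go(.598,.374,.012,-.09)"
```

```text
clock: 27.5
ee_pos: [0.5976, 0.3733, 0.1373]
tool_rot: [[0.09, 0.996, -0.005], [0.996, -0.09, -0.001], [-0.002, -0.005, -1.0]]
ft_force: [-0.2, -1.5, -0.0]
finger_gap: 0.0853
plane_long 0.95 [ 0.5975  0.3724 -0.001 ]
at [0.5979 0.3731 0.1381] clock 27.6 gap 0.0854 q6 0.6 | need xyz [0.003 0.002 0.42 ] rot [-0.003  0.001 -0.001]
```

View pics/w11.png

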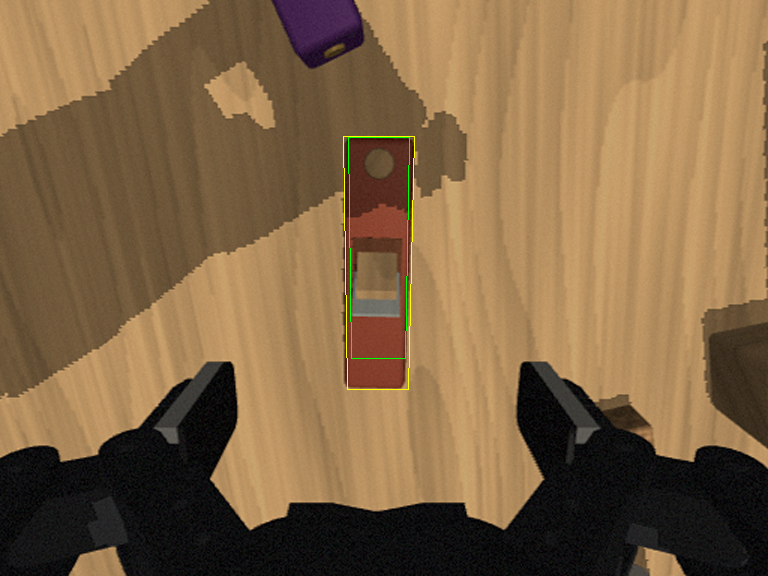

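The red-brown long plane at (378,262) fits the box exactly. The purple look-alike at (318,30) is well away.

```bash
python3 -m crank '[{"xyz":[0,0,0.1],"rot":[0,0,0],"gripper":1},{"xyz":[0,0,0.22],"rot":[0,0,0],"gripper":1},{"xyz":[0,0,0.33],"rot":[0,0,0],"gripper":1},{"xyz":[0,0,0.4],"rot":[0,0,0],"gripper":1},{"xyz":[0,0,0.42],"rot":[0,0,0],"gripper":1},{"xyz":[0,0,0.42],"rot":[0,0,0],"gripper":0.3},{"xyz":[0,0,0.42],"rot":[0,0,0],"gripper":0},{"xyz":[0,0,0.42],"rot":[0,0,0],"gripper":0},{"xyz":[0,0,0.42],"rot":[0,0,0],"gripper":0},{"xyz":[0,0,0.42],"rot":[0,0,0],"gripper":0}]' 60
python3 -m crank '[{"xyz":[0,0,0],"rot":[0,0,0],"gripper":0},{"xyz":[0,0,0],"rot":[0,0,0],"gripper":0},{"xyz":[0,0,-0.1],"rot":[0,0,0],"gripper":0},{"xyz":[0,0,-0.2],"rot":[0,0,0],"gripper":0},{"xyz":[0,0,-0.3],"rot":[0,0,0],"gripper":0},{"xyz":[0,0,-0.39],"rot":[0,0,0],"gripper":0},{"xyz":[0,0,-0.39],"rot":[0,0,0],"gripper":0}]' 60
python3 look.py w12 plane_long .598 .374 1.48 .15 .115; python3 -c "
from h import *
go(.5801,-.0385,.13,1.4416)"
```

```text
clock: 28.85
ee_pos: [0.5978, 0.3733, 0.0138]
tool_rot: [[0.091, 0.996, -0.003], [0.996, -0.091, 0.0], [-0.0, -0.003, -1.0]]
ft_force: [-3.4, -2.0, 7.7]
finger_gap: 0.0339
clock: 29.72
ee_pos: [0.5988, 0.3737, 0.1326]
tool_rot: [[0.091, 0.996, 0.0], [0.996, -0.091, 0.002], [0.002, 0.0, -1.0]]
ft_force: [-0.2, 0.1, -3.8]
finger_gap: 0.0333
plane_long 0.96 [0.6003 0.3681 0.1184]
at [0.5977 0.3731 0.1293] clock 29.825 gap 0.0337 q6 0.6 | need xyz [-1.372e+00  6.600e-02 -1.000e-03] rot [-0.003 -0.002 -1.022]
```

View pics/w12.png

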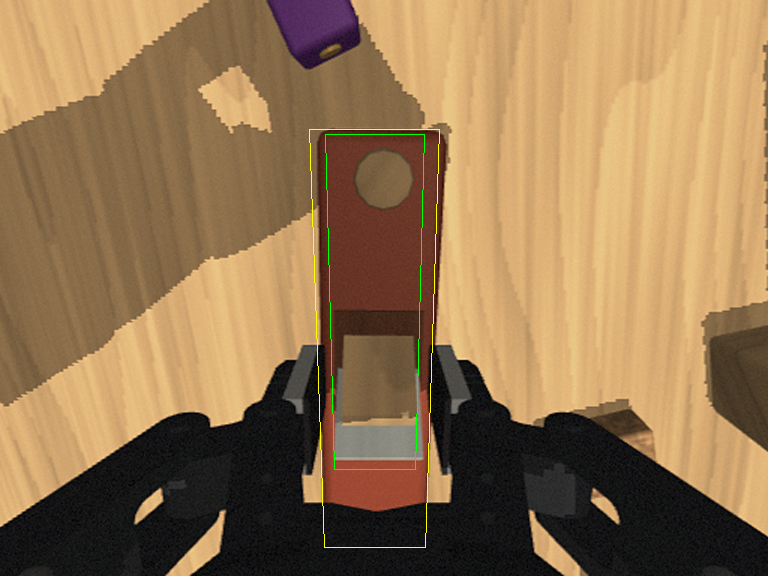

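It is held level. I'll carry it to the lane beside the red strip.

```bash
python3 -m crank '[{"xyz":[-0.1,0.01,0],"rot":[0,0,-0.09],"gripper":0},{"xyz":[-0.22,0.01,0],"rot":[0,0,-0.19],"gripper":0},{"xyz":[-0.34,0.02,0],"rot":[0,0,-0.29],"gripper":0},{"xyz":[-0.46,0.02,0],"rot":[0,0,-0.39],"gripper":0},{"xyz":[-0.58,0.02,0],"rot":[0,0,-0.49],"gripper":0},{"xyz":[-0.7,0.02,0],"rot":[0,0,-0.59],"gripper":0},{"xyz":[-0.82,0.02,0],"rot":[0,0,-0.69],"gripper":0},{"xyz":[-0.94,0.02,0],"rot":[0,0,-0.79],"gripper":0},{"xyz":[-1,0.02,0],"rot":[0,0,-0.87],"gripper":0},{"xyz":[-1,0.02,0],"rot":[0,0,-0.9],"gripper":0}]' 60
python3 -c "
from h import *
go(.5801,-.0385,.13,1.4416)"
```

```text
clock: 31.08
ee_pos: [0.5757, 0.0723, 0.1278]
tool_rot: [[-0.952, 0.306, -0.007], [0.306, 0.952, -0.001], [0.006, -0.003, -1.0]]
ft_force: [-0.1, 0.4, -2.5]
finger_gap: 0.0335
at [0.5757 0.0723 0.1278] clock 31.075 gap 0.0335 q6 -1.2 | need xyz [-0.127 -0.347 -0.007] rot [-0.002 -0.004 -0.121]
```

```bash
python3 -m crank '[{"xyz":[-0.04,-0.11,-0.007],"rot":[-0.001,-0.002,-0.05],"gripper":0},{"xyz":[-0.09,-0.23,-0.007],"rot":[-0.002,-0.004,-0.1],"gripper":0},{"xyz":[-0.127,-0.347,-0.007],"rot":[-0.002,-0.004,-0.121],"gripper":0},{"xyz":[-0.127,-0.347,-0.007],"rot":[-0.002,-0.004,-0.121],"gripper":0},{"xyz":[-0.127,-0.347,-0.007],"rot":[-0.002,-0.004,-0.121],"gripper":0}]' 60
python3 -c "
from h import *
go(.5801,-.0385,.03,1.4416)"
```

```text
clock: 31.7
ee_pos: [0.5797, -0.0379, 0.1289]
tool_rot: [[-0.992, 0.129, -0.002], [0.129, 0.992, 0.001], [0.002, 0.001, -1.0]]
ft_force: [1.0, -0.4, -3.3]
finger_gap: 0.0339
at [ 0.5797 -0.0379  0.1289] clock 31.7 gap 0.0339 q6 -1.57 | need xyz [-0.002 -0.002  0.33 ] rot [ 0.001 -0.001 -0.   ]
```

```bash
python3 -m crank '[{"xyz":[-0.002,-0.002,0.04],"rot":[0,0,0],"gripper":0},{"xyz":[-0.002,-0.002,0.13],"rot":[0,0,0],"gripper":0},{"xyz":[-0.002,-0.002,0.21],"rot":[0,0,0],"gripper":0},{"xyz":[-0.002,-0.002,0.28],"rot":[0,0,0],"gripper":0},{"xyz":[-0.002,-0.002,0.32],"rot":[0,0,0],"gripper":0},{"xyz":[-0.002,-0.002,0.328],"rot":[0,0,0],"gripper":0}]' 60
python3 -c "
from h import *
go(.5801,-.0385,.0238,1.4416)"
```

```text
clock: 32.45
ee_pos: [0.5796, -0.0381, 0.0295]
tool_rot: [[-0.992, 0.129, -0.003], [0.129, 0.992, 0.001], [0.004, 0.001, -1.0]]
ft_force: [0.1, 0.3, -3.3]
finger_gap: 0.0332
at [ 0.5796 -0.0381  0.0295] clock 32.45 gap 0.0332 q6 -1.57 | need xyz [-0.002 -0.001  0.019] rot [ 0.001 -0.002 -0.   ]
```

```bash
python3 -m crank '[{"xyz":[-0.002,-0.001,0.01],"rot":[0,-0.002,0],"gripper":0},{"xyz":[-0.002,-0.001,0.019],"rot":[0,-0.002,0],"gripper":0},{"xyz":[-0.002,-0.001,0.02],"rot":[0,-0.002,0],"gripper":0},{"xyz":[-0.002,-0.001,0.02],"rot":[0,-0.002,0],"gripper":0}]' 60
python3 -m crank '[{"xyz":[0,0,0],"rot":[0,0,0],"gripper":0.7},{"xyz":[0,0,0],"rot":[0,0,0],"gripper":0.7},{"xyz":[0,0,0],"rot":[0,0,0],"gripper":0.7},{"xyz":[0,0,0],"rot":[0,0,0],"gripper":0.7},{"xyz":[0,0,-0.1],"rot":[0,0,0],"gripper":0.7},{"xyz":[0,0,-0.25],"rot":[0,0,0],"gripper":0.7},{"xyz":[0,0,-0.4],"rot":[0,0,0],"gripper":0.7},{"xyz":[0,0,-0.6],"rot":[0,0,0],"gripper":0.7},{"xyz":[0,0,-0.6],"rot":[0,0,0],"gripper":0.7},{"xyz":[0,0,-0.6],"rot":[0,0,0],"gripper":0.7}]' 60
python3 look.py w13 plane_long .5801 -.0385 -0.129 .15 .01
python3 - <<'E'
from h import *
np.set_printoptions(precision=4,suppress=True)
L=[('plane_long',.5801,-.0385,.15),('plane_medium',.5688,-.1257,.125),('plane_short',.5574,-.213,.1),('plane_mini',.5461,-.3003,.075)]
for c in ('scene','side'):
    f=grab(c)
    for l in [x[0] for x in L]+['glue','sanding_block']:
        for d in manip.mark_of(c,l): print(c,l,round(d['conf'],2),w(f,d['xyz']))
    im=cv2.cvtColor(f['color'],cv2.COLOR_RGB2BGR); k=1.5; im=cv2.resize(im,None,fx=k,fy=k,interpolation=cv2.INTER_CUBIC)
    for _,x,y,ln in L: box(f,im,x,y,-.129,ln,.01)
    cv2.imwrite(f'pics/{c}_end.png',im)
s=manip.read_state(); print(s['clock'],s['ee_pos'],s['ft_force'])
E
```

```text
clock: 32.95
ee_pos: [0.5804, -0.0384, 0.0239]
tool_rot: [[-0.992, 0.129, 0.0], [0.129, 0.992, 0.001], [-0.0, 0.001, -1.0]]
ft_force: [-0.5, -0.3, -1.3]
finger_gap: 0.0336
clock: 34.2
ee_pos: [0.58, -0.0386, 0.2032]
tool_rot: [[-0.992, 0.129, -0.0], [0.129, 0.992, 0.001], [0.001, 0.001, -1.0]]
ft_force: [0.3, 0.4, -0.4]
finger_gap: 0.0598
plane_long 0.87 [ 0.582  -0.0443  0.0103]
scene plane_long 0.6 [ 0.58   -0.0388  0.0104]
scene plane_long 0.56 [0.5644 0.5698 0.0024]
scene plane_medium 0.93 [ 0.5729 -0.1229  0.0126]
scene plane_short 0.81 [ 0.557  -0.2105  0.0134]
scene plane_short 0.18 [0.5941 0.0157 0.0082]
scene plane_mini 0.95 [ 0.5457 -0.3034  0.0073]
scene glue 0.8 [0.7765 0.0755 0.0031]
scene sanding_block 0.63 [ 0.7441  0.2204 -0.0027]
side plane_long 0.9 [0.5569 0.5655 0.0022]
side plane_long 0.75 [ 0.5797 -0.0431  0.0109]
side plane_medium 0.97 [ 0.5704 -0.1247  0.0087]
side plane_short 0.86 [ 0.5537 -0.2118  0.008 ]
side plane_short 0.67 [ 0.5432 -0.2982  0.0086]
side plane_mini 0.94 [ 0.5452 -0.2985  0.0061]
side plane_mini 0.37 [ 0.5786 -0.0396  0.009 ]
side glue 0.85 [0.7706 0.0771 0.0025]
side sanding_block 0.72 [ 0.7376  0.2236 -0.0001]
35.0 [ 0.5803 -0.0386  0.2039] [ 0.1994 -0.5631 -0.0769]
```

View pics/w13.png

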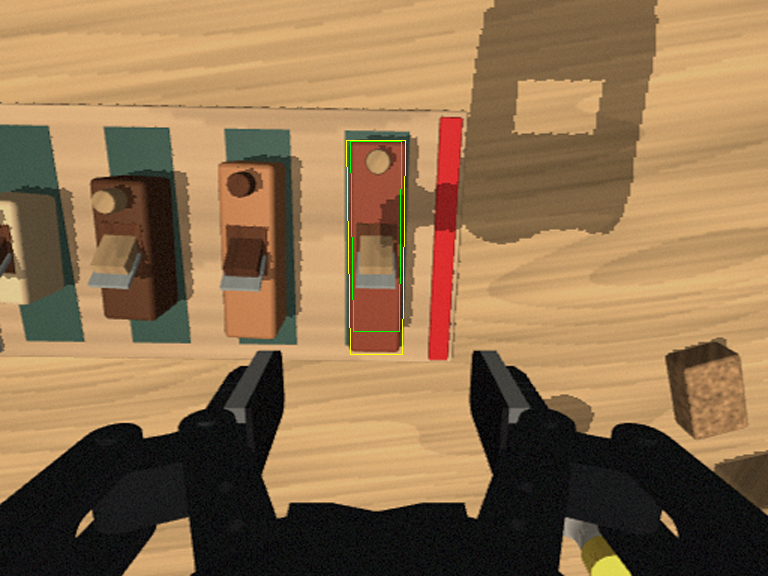

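View pics/side_end.png

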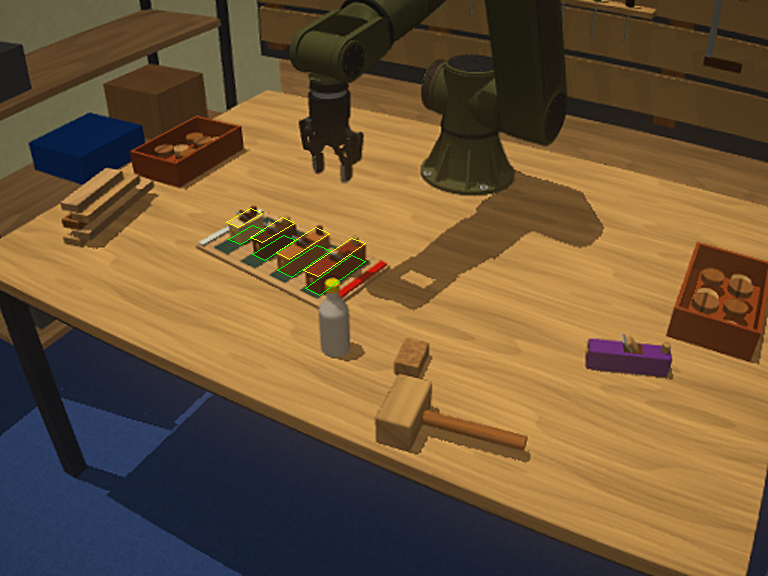

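View pics/scene_end.png

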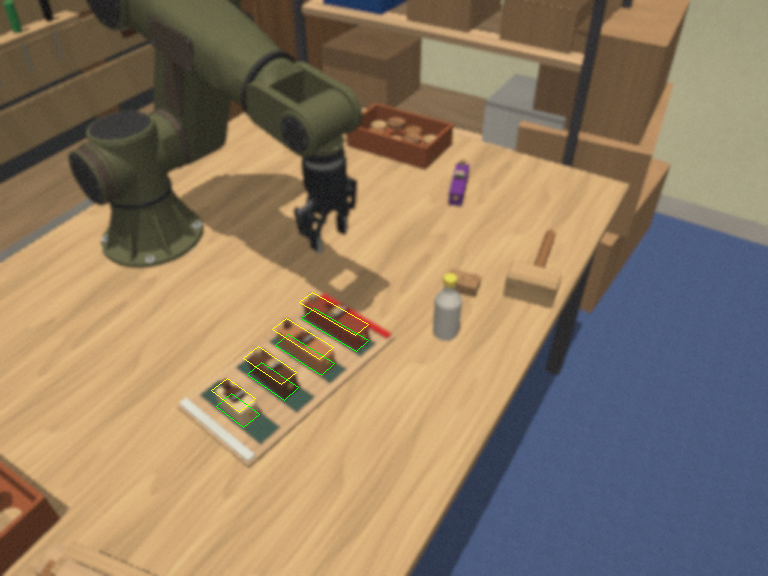

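All four planes match their predicted boxes in every view, in the order long, medium, short, mini from the red strip. The glue, sanding block and purple look-alike are where they were, and the gripper is clear at 0.20 m.

```bash
python3 -c "
from cell import manip
print(manip.hand_in())"
```

```text
the job is handed in; nothing more can be done
None
```

All four planes are parked sole down on their lanes: long beside the red strip, then medium, short and mini. I handed the job in at about 35 s of the 118 s allowed. I gripped each plane at mid-length and lowered it onto its lane before letting go.

**Last checks:** In the final scene, side and wrist pictures the planes lie on the boxes I predicted for them, centred and in line with their lanes. The trained networks put each plane within about 6 mm of its lane centre; the largest difference was the long plane in the wrist picture. That is inside the 12 mm limit and mostly their own scatter.

The glue and sanding block read within about 5 mm of where they started, which is also their scatter. The purple look-alike was left alone, and the gripper was clear of everything at 0.20 m.

**Disagreements:** The networks reported a few wrong labels, such as the purple plane as the long one and the mini as a second short plane. I discounted these against the pictures. The finger opening read 34 mm on the 38 mm wide bodies, but every plane held and nothing slipped.

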